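Kit the job tray for re-wrapping a rod guide

TASK

Kit the job tray for re-wrapping a rod guide: put the red-handled scraper, the red thread, the yellow bottle of epoxy resin and the light-blue bottle of hardener each into its own cut-out in the tray's black foam - thread, resin and hardener upright and right down in the round wells with the red, yellow and light-blue floors, the scraper flat in the long slot, either way round. The thread stands in the parts carousel, whose clear dust cover is open only at the front, so turn the carousel by the knob in its middle until the thread has come to the opening. Do not tip the bottles over on the way.

Things in the scene. Friction and masses are not known exactly. Their poses are not given: they have to be found in the camera images.
- red_thread: Spool of red thread, black flanges (black from above), 33 mm wide, 38 mm high, upright on the white turntable, 83 mm from its axis (the blue spool with white flanges and two glass pots are not needed). Origin at the centre of its underside, z up. Grasp it across the flanges. At the start it is under the clear cover, 50 to 165 degrees round from the opening, either way.
- resin: Bottle of epoxy resin: yellow label, orange-yellow cap; body 29 mm wide, 64 mm high, the cap (24 mm) to 74 mm. Stands on the bench. Origin at the centre of its underside, z up.
- hardener: Bottle of hardener: light-blue label, black cap; same sizes as the resin bottle. Stands on the bench. Origin at the centre of its underside, z up.
- scraper: Hand scraper lying on the bench, 109 mm long (along its y axis), 14 mm wide (x), 12 mm thick: red handle 54 mm long at the +y end, thin steel blade at the -y end, 5 mm clear of the bench. Origin at the middle of its length, on the underside, z up. It balances at the handle: grasp it there, 24 mm from the origin toward +y, across its width.
- nest_red: Foam block lying in the aluminium job tray, 79 x 170 x 24 mm (its long side along its y axis, z up); origin at the centre of its underside. In the middle a round well 50 mm wide and 18 mm deep (floor 6 mm above the origin) with a red floor; a red dot at either end of the block. It is the place for the red thread.
- nest_yellow: Foam block lying in the aluminium job tray, 79 x 170 x 24 mm (its long side along its y axis, z up); origin at the centre of its underside. In the middle a round well 46 mm wide and 18 mm deep (floor 6 mm above the origin) with a yellow floor; a yellow dot at either end of the block. It is the place for the resin bottle.
- nest_blue: Foam block lying in the aluminium job tray, 79 x 170 x 24 mm (its long side along its y axis, z up); origin at the centre of its underside. In the middle a round well 46 mm wide and 18 mm deep (floor 6 mm above the origin) with a light-blue floor; a light-blue dot at either end of the block. It is the place for the hardener bottle.
- nest_slot: Foam block lying in the aluminium job tray, 79 x 170 x 24 mm (its long side along its y axis, z up); origin at the centre of its underside. In its top a slot 125 mm long (y), 31 mm wide (x), 12 mm deep (floor 12 mm above the origin), light-grey floor, widened by equally deep black recesses over the middle 86 mm (y) to the full width of the block for fingers. For the scraper, either way round.
- knob (a point): Grip point on the black wing knob on the carousel's vertical axis, above the clear cover. Wing 50 mm long (its x), 12 mm thick (y); top 10 mm above this point, foot 21 mm below on a 42 mm disc; cover's top 32 mm, turntable's floor 95 mm below. Grip across its thickness and turn about the vertical: the turntable turns with it, either way without end, slight friction, stays where left.
- open_front (a point): Fixed point at the height of the turntable's floor, 83 mm from its axis, mid-way in the cover's front opening: a thing turned to this point is free from above. The opening spans 51 degrees to either side as seen from the axis; elsewhere clear plastic covers the turntable (top 63 mm above this point) and walls its edge. Turntable: 125 mm radius, 5 compartments, dividers 16 mm and rim 7 mm high.

How it is judged:
By the outcome, as a careful person would: the job done as asked, in the order asked, and still so for the second after the job is handed in, with the robot touching nothing.
It also fails if it takes over 112 s, if anything falls off the work surface, if the arm or the gripper's body presses on something with over 40 N, if the wrist force passes 120 N, or if a joint passes its speed limit or range.

ROBOT

A 6-joint arm with a two-finger parallel gripper is mounted at the origin on a cart in front of the work surface, level with it; the furniture and walls round the work are solid. World frame = base frame: x ahead of the robot, y to its left, z up, the work surface at z = 0. Lengths are in mm, angles in degrees, forces in N, time in s.
With the tool pointing down it reaches from about 250 to 800 mm from the base axis. Payload 3.9 kg.
Tool frame: the origin (TCP) lies midway between the tips of the shut fingers; the grasp point (between the pads) lies 19 mm behind it; z points along the fingers, y is the line along which they close (so a half turn about z gives the same grasp; the last joint's range is limited). The gripper opens to 85 mm and grips with 20 to 120 N. Pads are 22 mm wide; open, the fingers measure 114 mm over their backs; the gripper's body (76 mm by 85 mm) begins 54 mm behind the grasp point. The pads swing forward as they close: fully open they stand 13 mm farther back than shut.
Start: joints at [-64.859, 14.897, -7.913, 67.191, 0, 90], TCP at [223.042, -475.255, 231.304] pointing down, gripper open.
Joint ranges: [-159.42, 159.42], [-47.68, 98.78], [-73.54, 78.23], [-108.79, 121.32], [-90, 84.71], [-180, 180]. Speed limits (degrees/s): [147.25, 147.25, 180, 180, 180, 180].

INTERFACE

Orientations are given as a 3x3 rotation matrix whose columns are the frame's x, y, z axes.
In Python, from rig import r, cams, order gives the robot as it stands. The module is installed in compiled form; this text tells all that it offers.
- The arm moves only by the shell command python3 -m inch 'ROWS' [FORCE]. ROWS is JSON, a list of rows, each a list of 3 entries, a list of its own where there are three numbers: the closure, from -1 (fully open) to 1 (shut), then the shift along the tool's x, y, z in cm, then the turn about the tool's z in rad. In form: [[grip, [tx, ty, tz], roll], ...]. A call has 1 to 8 rows; each row is the pose to reach, as a shift and turn from the pose commanded when the call began, along the tool's axes at that moment; what a row does not reach only later rows make up. A row lasts 1/8 s, in which the tool goes at most 62.5 mm and 10.7 degrees, less where a joint would pass 70% of its speed; a pose out of reach is approached as far as the arm can. A call with a gripper value outside its range is refused whole. The fingers move at their own pace and stop on an object; FORCE is the grip in N (left out, the last holds). Time passes only in rows, so rows that repeat a pose let the fingers close. It gives the time, the measured TCP pose, the force, the opening and the grip force at its end, in the units of the state.
- r.observe(): the state, without advancing time (a new reading comes with each control period).
- cams.snapshot(name): name is "side" or "top" or "wrist"; returns a dict with "frame" (400x640x3 uint8, red, green, blue), "mtx" (3x3 intrinsics, pixels), "world_to_cam" (4x4, takes a point from world to camera coordinates). Camera axes: x right, y down, z forward; pixel columns grow to the right and rows downward; lengths in mm; the calibration is good to about 2 mm. A picture is of the moment at which its call begins. There is no depth.
- order.close_job(): hands the job in; it is judged then, once.
The state is a dict: "clock": time; "joints": joint angles; "qvel": joint speeds; "effort": joint torques, N m; "position": TCP position; "ee_rot": TCP orientation; "ft_force": force on the tool from outside, world axes, zero at the start; "ft_torque": the same for the moment, N m; "width": finger opening in mm; "grasp_force": force on a finger pad.
Only numpy, scipy, OpenCV 4.12 (cv2) and the standard library are available. Lean on these libraries where they do the work, as an engineer would, in place of code of your own. Each camera call takes 0.05 s, during which the arm holds its last target. There are 200 camera calls.

## Working session

There is one attempt and no reset: what is moved stays moved. The work goes in short steps, Python scripts to look and compute and a shell command to move; the robot and the scene stay as the last step left them, time stands still between calls to the robot, and variables do not carry over. Pictures are saved under pics/ and viewed, at most 14 in all, crops included, and the job is handed in when it is done.

```bash
mkdir -p pics; cat > h.py <<'E'
import numpy as np, cv2
from rig import r, cams, order
def snap(n,f=None):
    s=cams.snapshot(n)
    if f: cv2.imwrite('pics/'+f,s['frame'][:,:,::-1])
    return s
def ray(s,u,v):
    T=np.array(s['world_to_cam']);K=np.array(s['mtx']);R=T[:3,:3];c=-R.T@T[:3,3]
    d=R.T@np.linalg.inv(K)@np.array([u,v,1.]);return c,d/np.linalg.norm(d)
def plane(s,u,v,z):
    c,d=ray(s,u,v);return c+d*(z-c[2])/d[2]
def tri(*rs):
    A=np.zeros((3,3));b=np.zeros(3)
    for c,d in rs:
        P=np.eye(3)-np.outer(d,d);A+=P;b+=P@c
    p=np.linalg.solve(A,b);return p,[np.linalg.norm((np.eye(3)-np.outer(d,d))@(p-c)) for c,d in rs]
def proj(s,p):
    T=np.array(s['world_to_cam']);q=np.array(s['mtx'])@(T[:3,:3]@np.array(p)+T[:3,3]);return q[:2]/q[2]
def go(p,yaw=None):
    "shift (cm, tool axes) and roll to put TCP at p, tool y along yaw deg"
    o=r.observe();R=np.array(o['ee_rot']);t=R.T@(np.array(p)-np.array(o['position']))/10
    a=0
    if yaw is not None:
        w=np.array([np.cos(np.radians(yaw)),np.sin(np.radians(yaw)),0]);l=R.T@w
        a=np.arctan2(-l[0],l[1]);a=(a+np.pi/2)%np.pi-np.pi/2
    print('go',t.round(2),'roll',round(a,3),'j6',np.round(o['joints'][5],1),'clk',o['clock'])
E
python3 - <<'E'
from h import *
o=r.observe();print({k:np.round(v,2).tolist() for k,v in o.items()})
for n in('top','side','wrist'):
    s=snap(n,n+'0.png');c,d=ray(s,320,200);print(n,c.round(),d.round(2),np.array(s['mtx']).round(1).tolist())
E
```

```text
{'clock': 0.0, 'joints': [-64.86, 14.94, -7.99, 67.19, -0.0, 90.0], 'qvel': [-0.08, -0.08, 0.07, 0.11, -0.05, 0.09], 'effort': [0.0, -40.57, 25.39, 0.02, 0.0, 0.0], 'position': [222.75, -474.65, 230.45], 'ee_rot': [[0.91, 0.42, -0.0], [0.42, -0.91, 0.0], [-0.0, -0.0, -1.0]], 'ft_force': [0.91, -0.31, 0.35], 'ft_torque': [0.05, -0.01, -0.01], 'grasp_force': 0.0, 'width': 85.39}
top [ 333.   33. 1051.] [ 0.17 -0.01 -0.99] [[438.6, 0.0, 315.8], [0.0, 438.6, 202.8], [0.0, 0.0, 1.0]]
side [  357. -1041.   722.] [ 0.13  0.85 -0.51] [[453.5, 0.0, 322.7], [0.0, 453.5, 194.9], [0.0, 0.0, 1.0]]
wrist [ 296. -440.  374.] [-0.28 -0.16 -0.95] [[296.5, 0.0, 311.4], [0.0, 296.5, 199.1], [0.0, 0.0, 1.0]]
```

View pics/top0.png

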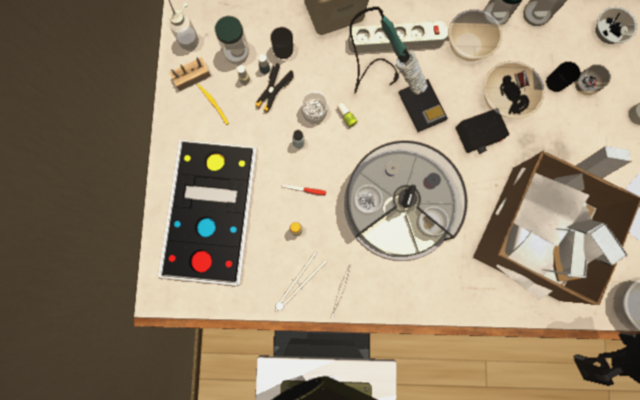

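View pics/side0.png

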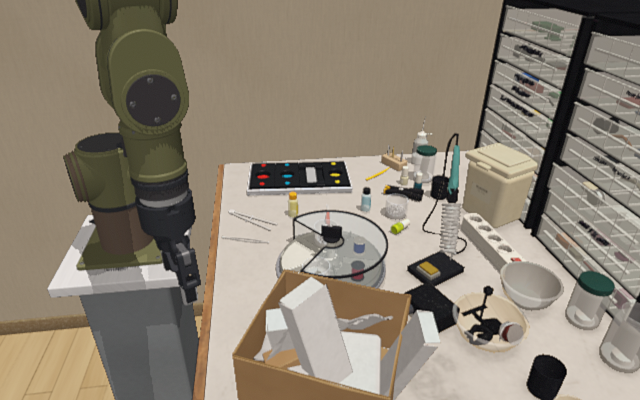

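The top view shows the tray at the left with yellow (215,162), slot (211,194), blue (206,228) and red (201,261). The scraper is at (305,190), resin at (295,229), hardener at (298,138), and the carousel axis near (407,200). I'll zoom in on the carousel.

```bash
python3 - <<'E'
from h import *
a=cv2.imread('pics/top0.png')[130:270,265:475];b=cv2.imread('pics/side0.png')[185:305,225:405]
a=cv2.resize(a,None,fx=3,fy=3,interpolation=2);b=cv2.resize(b,(630,420)) if 0 else cv2.resize(b,None,fx=3,fy=3,interpolation=2)
cv2.imwrite('pics/ca.png',a)
cv2.imwrite('pics/cb.png',b)
t=snap('top');s=snap('side')
for u,v in((407,200),): print(plane(t,u,v,100))
def blobs(s,lo,hi,mn=15):
    h=cv2.cvtColor(s['frame'],cv2.COLOR_RGB2HSV);m=cv2.inRange(h,lo,hi)
    n,_,st,c=cv2.connectedComponentsWithStats(m);return [(c[i].round(1).tolist(),st[i].tolist()) for i in range(1,n) if st[i,4]>=mn]
for nm,lo,hi in(('red',(0,170,90),(6,255,255)),('yel',(14,130,110),(33,255,255)),('blu',(92,80,90),(106,255,255))):
    for n,q in(('top',t),('side',s)): print(nm,n,*[x for x in blobs(q,lo,hi) if 100<x[0][0]<450],sep='\n ')
E
```

```text
[ 504.46824089 -168.69889158  100.        ]
red
 top
 ([314.7, 191.0], [305, 188, 20, 7, 72])
 ([201.3, 261.1], [191, 251, 21, 22, 363])
 ([171.7, 257.9], [168, 255, 8, 7, 45])
 ([228.3, 263.6], [225, 260, 7, 8, 41])
red
 side
 ([262.3, 176.4], [257, 175, 12, 4, 38])
yel
 top
 ([213.2, 103.1], [197, 83, 31, 41, 174])
 ([258.5, 103.5], [256, 101, 6, 6, 27])
 ([265.9, 108.0], [264, 104, 5, 8, 22])
 ([434.0, 112.6], [426, 106, 17, 14, 150])
 ([349.7, 118.9], [344, 113, 13, 13, 100])
 ([186.9, 157.9], [184, 155, 7, 7, 39])
 ([215.0, 161.8], [206, 154, 19, 17, 258])
 ([241.3, 163.0], [238, 160, 8, 7, 42])
 ([295.0, 227.3], [290, 222, 11, 11, 93])
 ([245.1, 328.1], [202, 321, 79, 10, 138])
 ([424.4, 332.8], [408, 328, 31, 7, 68])
 ([387.8, 332.5], [370, 331, 37, 4, 56])
 ([232.5, 351.2], [208, 347, 50, 7, 156])
yel
 side
 ([220.5, 170.8], [219, 165, 4, 14, 21])
 ([377.3, 173.8], [366, 167, 24, 13, 55])
 ([334.5, 174.3], [330, 173, 10, 4, 27])
 ([214.0, 238.4], [205, 179, 17, 120, 501])
 ([337.0, 181.1], [335, 180, 5, 4, 16])
 ([386.2, 188.3], [384, 186, 6, 8, 22])
 ([292.5, 195.5], [289, 192, 8, 8, 54])
 ([296.6, 209.1], [296, 205, 2, 9, 16])
 ([396.6, 227.9], [391, 223, 12, 11, 88])
 ([428.6, 267.6], [420, 262, 18, 13, 135])
 ([296.8, 284.5], [290, 279, 15, 12, 16])
 ([206.4, 310.4], [202, 296, 9, 28, 125])
 ([405.7, 316.5], [403, 305, 6, 23, 30])
 ([249.1, 343.6], [233, 307, 34, 58, 149])
 ([206.4, 327.1], [204, 325, 5, 5, 15])
 ([201.6, 353.3], [197, 345, 10, 17, 89])
 ([393.6, 374.9], [391, 360, 6, 31, 36])
 ([200.3, 394.9], [195, 388, 9, 12, 55])
blu
 top
 ([206.1, 227.1], [197, 218, 19, 19, 280])
 ([176.9, 223.8], [174, 221, 7, 7, 40])
 ([232.9, 229.2], [230, 226, 7, 7, 42])
blu
 side
 ([286.5, 175.8], [282, 175, 10, 3, 26])
 ([287.0, 182.5], [285, 181, 5, 4, 16])
```

View pics/ca.png

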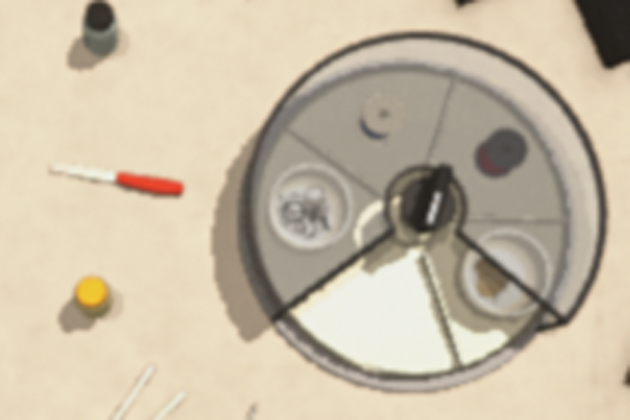

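View pics/cb.png

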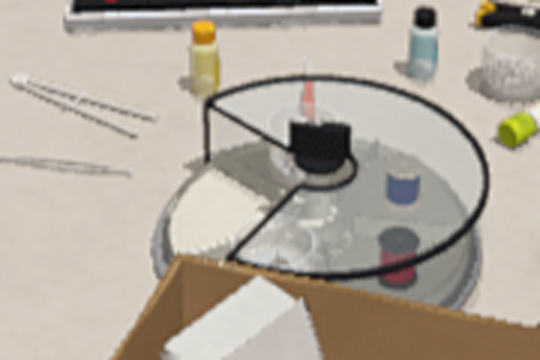

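The thread shows its dark top at top (432.3,180.7) and side (357.7,265). It is under the cover, roughly 120° from the opening, which faces the robot (down in the top image). Knob top: top (409.5,194.5), side (331.7,227.7).

```bash
python3 - <<'E'
from h import *
t=snap('top');s=snap('side')
P={'thread top(38+zt)':((432.3,180.7),(357.7,265)),'knob top':((409.7,194.3),(331.7,227.7)),
'resin captop':((295,227.8),(292.5,192.5)),'hardener captop':((298.2,134),(366.7,188.3)),
'dotY1':((186.9,157.9),(334.3,165)),'yellow floor':((215,161.8),(334.5,174.3)),'blue':((206.1,227.1),(286.5,175.8)),'red':((201.3,261.1),(262.3,176.4)),
'yR':((241.3,163.0),(337.0,181.1)),'bR':((232.9,229.2),(287,182.5))}
for k,(a,b) in P.items():
    p,e=tri(ray(t,*a),ray(s,*b));print(k,p.round(1),np.round(e,1))
for nm,p,z in(('red',(201.3,261.1),8),('blue',(206.1,227.1),8),('yel',(215,161.8),8),('slot',(211,194.3),14),
  ('rL',(171.7,257.9),26),('rR',(228.3,263.6),26),('bL',(176.9,223.8),26),('bR',(232.9,229.2),26),('yL',(186.9,157.9),26),('yR',(241.3,163),26),
  ('scr tip',(282,186.5),7),('scr end',(326.5,192.5),8),('handle',(314.7,191),10)): print(nm,plane(t,*p,z).round(1))
# carousel rim outer, cover edge
print('edgeL',plane(t,265+275/3,130+318/3,100).round(1),'edgeR',plane(t,265+565/3,130+322/3,100).round(1))
# wing orientation
k=t['frame'][165:225,385:435]
g=cv2.cvtColor(t['frame'],cv2.COLOR_RGB2GRAY);m=np.uint8(g<45);m[:180]=0;m[222:]=0;m[:,:395]=0;m[:,424:]=0
m=cv2.morphologyEx(m,cv2.MORPH_OPEN,np.ones((3,3),np.uint8));c=max(cv2.findContours(m,0,2)[0],key=cv2.contourArea);print(cv2.minAreaRect(c),proj(t,(505,-169,95)))
E
```

```text
thread top(38+zt) [ 563.5 -238.4   52.8] [3.1 3.1]
knob top [ 514.7 -171.2  116.6] [0.5 0.5]
resin captop [441.5  76.9  75.3] [2.7 2.7]
hardener captop [659.4  77.2  73.3] [1.6 1.6]
dotY1 [610.6 347.7  17.9] [2.5 2.5]
yellow floor [601.  278.9  18.4] [0.9 0.9]
blue [441.6 289.7  17.7] [0.8 0.8]
red [362.  295.4  17.7] [1. 1.]
yR [597.5 213.3  28.1] [1. 1.]
bR [437.8 224.1  28.2] [1.3 1.3]
red [361.2 297.8   8. ]
blue [441.9 292.1   8. ]
yel [602.8 281.3   8. ]
slot [520.6 284.2  14. ]
rL [366.2 362.3  26. ]
rR [356.7 230.5  26. ]
bL [445.8 356.6  26. ]
bR [436.8 224.5  26. ]
yL [605.8 345.2  26. ]
yR [596.9 213.7  26. ]
scr tip [546.  115.1   7. ]
scr end [534.    6.8   8. ]
handle [536.5  35.4  10. ]
edgeL [422.  -58.7 100. ] edgeR [ 424.9 -268.9  100. ]
((405.47296142578125, 197.33782958984375), (3.6025521755218506, 16.1012020111084), 17.10272979736328) [406.65974916 200.15487766]
```

```bash
python3 - <<'E'
from h import *
go((300,-200,300)); go((512,-171,260)); 
E
```

```text
go [ 18.66 -21.64  -6.88] roll 0 j6 90.0 clk 0.35
go [ 39.08 -15.25  -2.88] roll 0 j6 90.0 clk 0.35
```

```bash
python3 -m inch '[[-1,[0,-4,-6],-0.1],[-1,[4,-9,-7],-0.28],[-1,[9,-13,-7],-0.46],[-1,[14,-18,-7],-0.64],[-1,[18.6,-21.6,-7],-0.82],[-1,[23.7,-20,-6],-1.0],[-1,[28.8,-18.4,-5],-1.18],[-1,[34,-16.8,-4],-1.36]]'
python3 - <<'E'
from h import *
go((512,-171,260),73)
E
```

```text
clock: 1.35
position: [461.2, -177.8, 271.3]
ee_rot: [[-0.233, 0.973, 0.001], [0.973, 0.233, -0.001], [-0.001, 0.001, -1.0]]
ft_force: [1.7, 0.0, -0.0]
width: 85.4
grasp_force: 0.0
go [-0.52  5.1   1.14] roll -1.039 j6 55.5 clk 1.35
```

```bash
python3 -m inch '[[-1,[0,2,0.4],-0.18],[-1,[-0.3,4,0.8],-0.36],[-1,[-0.5,5,1.1],-0.54],[-1,[-0.5,5,1.1],-0.72],[-1,[-0.5,5,1.1],-0.9],[-1,[-0.5,5,1.1],-1.04],[-1,[-0.5,5,1.1],-1.04]]'
python3 - <<'E'
from h import *
s=snap('wrist','w1.png');o=r.observe();print(np.round(o['position'],1),np.round(o['joints'],1))
for p in ((514,-171,116),(430,-169,12),(563,-238,52)): print(proj(s,p).round(1))
E
```

```text
clock: 2.22
position: [509.3, -172.3, 260.3]
ee_rot: [[-0.954, 0.3, -0.0], [0.3, 0.954, 0.0], [0.0, 0.0, -1.0]]
ft_force: [0.7, -0.3, 0.4]
width: 85.5
grasp_force: 0.0
[ 509.3 -172.3  260.3] [-18.7  15.6  -2.6  71.8   0.   -1.2]
[314.3 189.5]
[295.2 104.3]
[275.5 225.1]
```

View pics/w1.png

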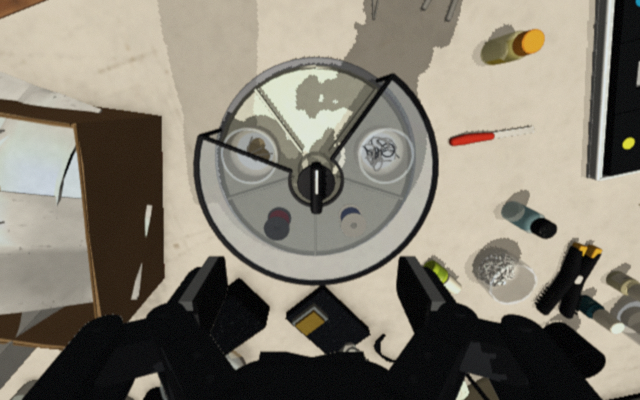

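Wrist view: the wing runs straight up and down in the image, centred about (317,188), with its disc at (316,180). Thread top is at about (277,228). Cover opening corners are at (204,137) and (388,81).

```bash
python3 - <<'E'
from h import *
s=snap('wrist');t=snap('top')
print('disc c',plane(s,316,180,85).round(1))
p,e=tri(ray(s,277,228.5),ray(t,432.3,180.7));print('thread top',p.round(1),e)
L=plane(s,388,81,75);Rr=plane(s,204,137,75);print(L.round(1),Rr.round(1))
g=cv2.cvtColor(s['frame'],cv2.COLOR_RGB2GRAY)
m=np.uint8(g<60);m[:158]=0;m[218:]=0;m[:,:300]=0;m[:,334:]=0
for r_ in m[160:216,298:336][::2]: print(''.join('.#'[x] for x in r_))
a=plane(s,317,165,116);b=plane(s,317,213,116);print(a.round(1),b.round(1),np.degrees(np.arctan2(*(b-a)[1::-1])))
E
```

```text
disc c [ 513.  -168.4   85. ]
thread top [ 549.9 -225.8   98.5] [np.float64(0.13574972255170556), np.float64(0.1357497225517447)]
[437.3 -67.2  75. ] [ 432.5 -271.3   75. ]
................................####..
..............########.............#..
.............###########..............
..........#################...........
.......#######################........
....#############....############.....
..##############.....#############....
..##############.....##############...
..##############.....###############..
..###############....###############..
..##############.....###############..
..##############.....###############..
..##############.....###############..
..##############.....###############..
..##############.....###############..
..##############.....##############...
..##############.....#############....
....#############...#############.....
......#########################.......
.........###################.....###..
..###.......#############.....######..
...#######..#############.#######.....
.......#######################........
............#############.............
.............###########..............
.............###########..............
..............#########...............
......................................
[ 490.7 -161.   116. ] [ 539.1 -175.9  116. ] -17.166213253800574
```

```bash
python3 - <<'E'
from h import *
s=snap('wrist');t=snap('top')
print(plane(s,277,228.5,50),plane(t,432.3,180.7,50))
go((513,-168.5,92),72.8)
E
```

```text
[ 568.9644832  -238.32181187   50.        ] [ 560.97004489 -238.78422167   50.        ]
go [-0.24  0.47 16.83] roll -0.004 j6 -1.3 clk 2.475
```

```bash
python3 -m inch '[[-1,[-0.2,0.5,5],0],[-1,[-0.2,0.5,10],0],[-1,[-0.2,0.5,14],0],[-1,[-0.2,0.5,15.5],0],[-1,[-0.2,0.5,16.8],0],[-0.3,[-0.2,0.5,16.8],0],[0.4,[-0.2,0.5,16.8],0],[1,[-0.2,0.5,16.8],0]]' 30
python3 -m inch '[[1,[0,0,0],0],[1,[0,0,0],0],[1,[0,0,0],0],[1,[0,0,0],0]]'
```

```text
clock: 3.48
position: [513.6, -168.4, 93.5]
ee_rot: [[-0.954, 0.298, 0.002], [0.298, 0.954, -0.001], [-0.002, -0.0, -1.0]]
ft_force: [-0.3, -0.9, -0.1]
width: 32.0
grasp_force: 0.0
clock: 3.98
position: [513.1, -168.7, 93.1]
ee_rot: [[-0.954, 0.299, 0.001], [0.299, 0.954, -0.001], [-0.001, -0.001, -1.0]]
ft_force: [-1.6, -1.7, 6.1]
width: 11.3
grasp_force: 32.0
```

```bash
python3 -m inch '[[1,[0,0,0],0.06],[1,[0,0,0],0.18],[1,[0,0,0],0.32],[1,[0,0,0],0.46],[1,[0,0,0],0.60],[1,[0,0,0],0.74],[1,[0,0,0],0.88],[1,[0,0,0],1.02]]'
python3 -m inch '[[1,[0,0,0],0.14],[1,[0,0,0],0.28],[1,[0,0,0],0.42],[1,[0,0,0],0.56],[1,[0,0,0],0.70],[1,[0,0,0],0.84],[1,[0,0,0],0.98],[1,[0,0,0],1.10]]'
python3 -m inch '[[1,[0,0,0],0.06],[1,[0,0,0],0.09],[1,[0,0,0],0.09],[-0.3,[0,0,0],0.09],[-1,[0,0,0],0.09],[-1,[0,0,0],0.09],[-1,[0,0,-5],0.09],[-1,[0,0,-10],0.09]]'
python3 - <<'E'
from h import *
s=snap('wrist','w2.png');print(np.round(r.observe()['joints'],1))
for p in ((513,-168,116),(430,-169,50)): print(proj(s,p).round(1))
t=snap('top');a=cv2.resize(t['frame'][130:270,265:475],None,fx=3,fy=3,interpolation=2);cv2.imwrite('pics/t2.png',a[:,:,::-1])
E
```

```text
clock: 4.97
position: [514.2, -167.6, 93.1]
ee_rot: [[-0.242, 0.97, 0.003], [0.97, 0.242, 0.001], [0.0, 0.003, -1.0]]
ft_force: [2.3, 2.8, 3.9]
width: 11.8
grasp_force: 31.6
clock: 5.98
position: [515.8, -168.1, 93.1]
ee_rot: [[0.755, 0.656, 0.006], [0.656, -0.755, 0.0], [0.004, 0.004, -1.0]]
ft_force: [5.0, -0.5, 0.7]
width: 11.9
grasp_force: 31.2
clock: 6.98
position: [511.7, -167.8, 192.7]
ee_rot: [[0.809, 0.588, -0.002], [0.588, -0.809, 0.001], [-0.001, -0.002, -1.0]]
ft_force: [1.1, 0.5, -0.6]
width: 85.6
grasp_force: 0.0
[-18.2  17.1  -9.6  62.8   0.  125.8]
[312.9 207.2]
[267.8 245.5]
```

View pics/w2.png

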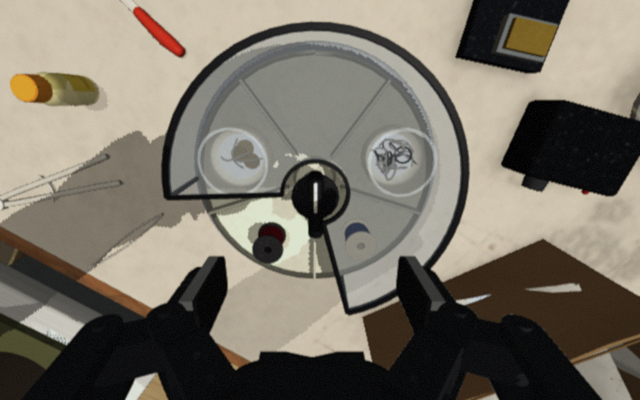

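Wrist view: the thread's black top is at (268,243), clear of the cover in the opening. I'll move above it and measure from a second place.

```bash
python3 - <<'E'
from h import *
s=snap('wrist');np.save('ray1.npy',np.array(ray(s,268,243)));print(plane(s,268,243,50))
go((430,-168,190),0)
E
```

```text
[ 436.63402235 -170.30682634   50.        ]
go [-6.81 -5.05  0.48] roll -0.942 j6 125.8 clk 7.125
```

```bash
python3 -m inch '[[-1,[-2.5,-2,0.2],-0.18],[-1,[-5,-4,0.4],-0.36],[-1,[-6.8,-5,0.5],-0.54],[-1,[-6.8,-5,0.5],-0.72],[-1,[-6.8,-5,0.5],-0.9],[-1,[-6.8,-5,0.5],-0.94],[-1,[-6.8,-5,0.5],-0.94]]'
python3 - <<'E'
from h import *
s=snap('wrist','w3.png');print(np.round(r.observe()['joints'],1))
print(proj(s,(434,-169.5,50)))
E
```

```text
clock: 8.0
position: [427.2, -167.3, 186.1]
ee_rot: [[0.003, 1.0, -0.002], [1.0, -0.003, 0.001], [0.001, -0.002, -1.0]]
ft_force: [0.1, 0.9, 0.1]
width: 85.4
grasp_force: 0.0
[-21.4  10.1 -21.3  58.8   0.   68.8]
[318.885979   189.79798267]
```

View pics/w3.png

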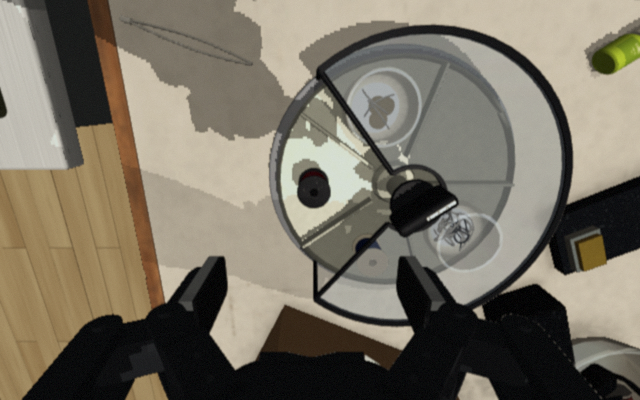

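Here the thread's top centre (hole) is at (314,190), alone in its compartment, with dividers either side.

```bash
python3 - <<'E'
from h import *
s=snap('wrist');q=np.load('ray1.npy')
p,e=tri((q[0],q[1]),ray(s,314,190));print('tri',p.round(1),np.round(e,1),'z50',plane(s,314,190,50).round(1))
t=snap('top');print(proj(t,p))
h=cv2.cvtColor(s['frame'],cv2.COLOR_RGB2GRAY);m=np.uint8(h<75);m[:165]=0;m[215:]=0;m[:,:290]=0;m[:,340:]=0
n,_,st,c=cv2.connectedComponentsWithStats(m);print(st,c)
go((p[0],p[1],24),0)
E
```

```text
tri [ 429.7 -173.2   36.4] [0.7 0.7] z50 [ 429.4 -169.8   50. ]
[403.42236837 236.52820021]
[[     0      0    640    400 254961]
 [   297    168     33     40   1039]] [[319.52695903 199.54837014]
 [312.88450433 187.63041386]]
go [-0.59  0.21 16.27] roll -0.003 j6 68.8 clk 8.15
```

```bash
python3 -m inch '[[-0.4,[-0.3,0.2,4],0],[-0.4,[-0.3,0.2,8],0],[-0.4,[-0.3,0.2,11],0],[-0.4,[-0.3,0.2,13.5],0],[-0.4,[-0.3,0.2,15.5],0],[-0.4,[-0.3,0.2,16.6],0],[-0.4,[-0.3,0.2,16.6],0],[0.3,[-0.3,0.2,16.6],0]]' 25
python3 -m inch '[[1,[0,0,0],0],[1,[0,0,0],0],[1,[0,0,0],0],[1,[0,0,0],0],[1,[0,0,-3],0],[1,[0,0,-7],0],[1,[0,0,-11],0],[1,[0,0,-15],0]]'
python3 - <<'E'
from h import *
s=snap('wrist','w4.png');go((360,297,190),90);go((360,297,190),0)
E
```

```text
clock: 9.15
position: [430.1, -170.5, 21.2]
ee_rot: [[0.002, 1.0, -0.0], [1.0, -0.002, 0.0], [0.0, -0.0, -1.0]]
ft_force: [-0.7, 1.1, -0.1]
width: 42.8
grasp_force: 0.0
clock: 10.15
position: [430.1, -170.7, 172.7]
ee_rot: [[0.002, 1.0, 0.0], [1.0, -0.002, -0.0], [-0.0, 0.0, -1.0]]
ft_force: [0.8, 0.1, -0.4]
width: -0.4
grasp_force: 0.0
go [46.87 -7.4  -1.45] roll 1.569 j6 68.5 clk 10.2
go [46.87 -7.4  -1.45] roll -0.002 j6 68.5 clk 10.2
```

View pics/w4.png

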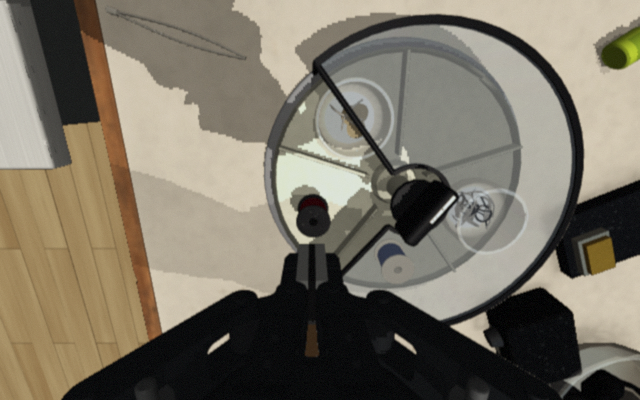

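The grasp missed. The fingers shut empty, and the thread is still upright but squeezed toward −y at (313,221), with the turntable slightly turned. I'll measure again before retrying.

```bash
python3 - <<'E'
from h import *
s=snap('wrist');t=snap('top')
def dark(s,b,th):
    g=cv2.cvtColor(s['frame'],cv2.COLOR_RGB2GRAY);m=np.zeros_like(g);u0,u1,v0,v1=b;m[v0:v1,u0:u1]=g[v0:v1,u0:u1]<th
    n,_,st,c=cv2.connectedComponentsWithStats(m);i=1+np.argmax(st[1:,4]);return st[i],c[i]
print(dark(s,(290,345,190,241),80))
for z in(36,50): print(plane(s,313,221,z).round(1))
c,d=ray(s,313,221);print('cam',c.round(1))
# tool tip geometry: where closed TCP projects
o=r.observe();print('tcp px',proj(s,o['position']).round(1))
a=np.hstack([cv2.resize(t['frame'][205:265,370:440],(350,300),interpolation=2),cv2.resize(s['frame'][170:270,260:360],(400,400),interpolation=2)[:300]])
cv2.imwrite('pics/c5.png',a[:,:,::-1]); print(proj(t,plane(s,313,221,50)))
E
```

```text
(array([ 293,  191,   34,   43, 1134], dtype=int32), array([308.64197531, 212.37213404]))
[ 435.6 -210.1   36. ]
[ 435.4 -204.2   50. ]
cam [431.5 -90.1 320.5]
tcp px [310.4 253. ]
[418.13135995 233.89832641]
```

View pics/c5.png

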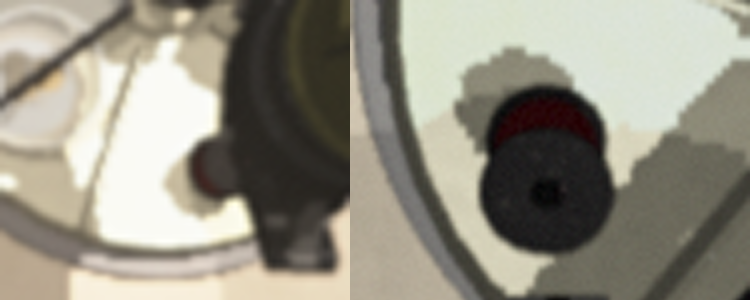

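The radial approach must have let the gripper's knuckles hit the knob wing, turning the table about 20° with the thread on it. I'll turn it back with the knob and then grasp tangentially.

```bash
python3 -m inch '[[-1,[0,2,-3],0.1],[-1,[0.1,6,-6],0.2],[-1,[0.2,8.3,-6],0.4],[-1,[0.2,8.3,-6],0.56],[-1,[0.2,8.3,-6],0.56]]'
python3 - <<'E'
from h import *
s=snap('wrist','w6.png');p=proj(s,(513,-168.5,116));print(p,r.observe()['position'])
g=cv2.cvtColor(s['frame'],cv2.COLOR_RGB2GRAY);u,v=np.int32(p)
crop=s['frame'][v-90:v+90,u-120:u+120];cv2.imwrite('pics/c6.png',cv2.resize(crop,None,fx=3,fy=3)[:,:,::-1])
E
```

```text
clock: 10.92
position: [512.7, -168.5, 229.6]
ee_rot: [[0.531, 0.847, -0.003], [0.847, -0.531, 0.001], [-0.001, -0.003, -1.0]]
ft_force: [0.3, 0.3, -0.7]
width: 85.4
grasp_force: 0.0
[312.25567973 194.08125923] [ 512.51161372 -168.57832142  229.87729868]
```

View pics/c6.png

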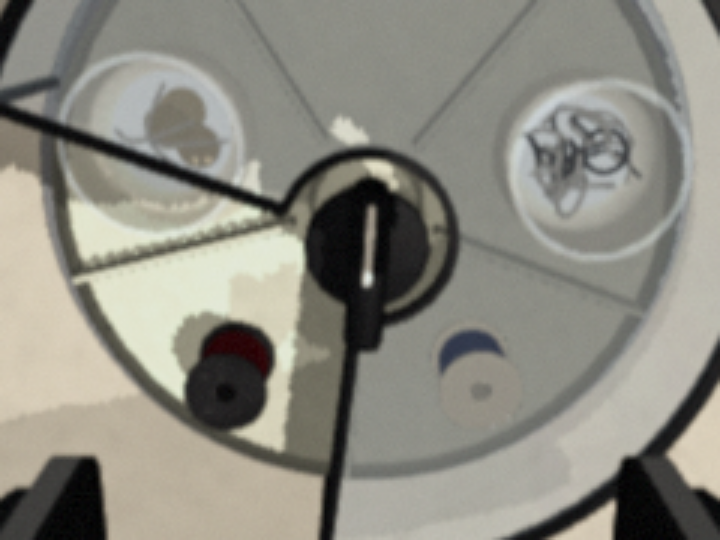

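The wing is aligned with the tool within about 3°. Thread top centre is at full-image (267.7,234.7).

```bash
python3 - <<'E'
from h import *
s=snap('wrist');p=plane(s,267.7,234.7,50);v=p-np.array([513,-168.5,50]);print(p,np.hypot(*v[:2]),np.degrees(np.arctan2(v[1],v[0]))%360)
go((513,-168.5,93))
E
```

```text
[ 429.72584411 -201.21257925   50.        ] 89.46897719532136 201.44638465391927
go [ 0.05  0.07 13.71] roll 0 j6 103.8 clk 11.025
```

```bash
python3 -m inch '[[-1,[0,0,5],0.04],[-1,[0,0,9],0.04],[-1,[0,0,12],0.04],[-1,[0,0,13.7],0.04],[-0.2,[0,0,13.7],0.04],[0.5,[0,0,13.7],0.04],[1,[0,0,13.7],0.04],[1,[0,0,13.7],0.04]]' 30
python3 -m inch '[[1,[0,0,0],0],[1,[0,0,0],0],[1,[0,0,0],0]]'
```

```text
clock: 12.02
position: [514.1, -169.2, 95.2]
ee_rot: [[0.566, 0.824, 0.002], [0.824, -0.566, -0.001], [0.0, 0.002, -1.0]]
ft_force: [10.5, -7.5, 2.7]
width: 12.2
grasp_force: 10.4
clock: 12.4
position: [514.4, -169.4, 95.2]
ee_rot: [[0.566, 0.824, 0.002], [0.824, -0.566, -0.001], [0.0, 0.003, -1.0]]
ft_force: [0.7, -2.3, 5.5]
width: 11.7
grasp_force: 30.3
```

```bash
python3 -m inch '[[1,[0,0,0],0.06],[1,[0,0,0],0.18],[1,[0,0,0],0.30],[1,[0,0,0],0.37],[1,[0,0,0],0.37],[-0.3,[0,0,0],0.37],[-1,[0,0,0],0.37],[-1,[0,0,-1],0.37]]'
python3 -m inch '[[-1,[0,0,-5],0],[-1,[0,0,-9],0],[-1,[0,0,-9],-0.18]]'
python3 - <<'E'
from h import *
o=r.observe();print(np.round(o['joints'],1),o['ee_rot'][1]);go((430,-169,190),90)
E
```

```text
clock: 13.4
position: [512.0, -168.3, 103.5]
ee_rot: [[0.826, 0.564, -0.003], [0.564, -0.826, 0.001], [-0.002, -0.003, -1.0]]
ft_force: [-0.4, 0.0, 0.8]
width: 65.5
grasp_force: 0.0
clock: 13.78
position: [515.9, -169.6, 198.7]
ee_rot: [[0.708, 0.706, 0.007], [0.706, -0.708, -0.002], [0.004, 0.007, -1.0]]
ft_force: [0.4, -0.8, -0.1]
width: 85.7
grasp_force: 0.0
[-18.2  17.2  -9.6  62.7   0.  116.9] [ 0.70599759 -0.70821055 -0.00228677]
go [-6.04 -6.11  0.81] roll 0.784 j6 116.9 clk 13.775
```

```bash
python3 -m inch '[[-1,[-3,-3,0],-0.18],[-1,[-6,-6,0],-0.36],[-1,[-6,-6,0],-0.54],[-1,[-6,-6,0],-0.72],[-1,[-6,-6,0],-0.9],[-1,[-6,-6,0],-1.08],[-1,[-6,-6,0],-1.26],[-1,[-6,-6,0],-1.44]]'
python3 -m inch '[[-1,[0,0,0],-0.18],[-1,[0,0,0],-0.36],[-1,[0,0,0],-0.54],[-1,[0,0,0],-0.72],[-1,[0,0,0],-0.90],[-1,[0,0,0],-0.91],[-1,[0,0,0],-0.91]]'
python3 - <<'E'
from h import *
s=snap('wrist');print(np.round(r.observe()['joints'],1));p=proj(s,(430,-169,50));print(p)
u,v=np.int32(p);cv2.imwrite('pics/c7.png',cv2.resize(s['frame'][max(v-90,0):v+90,u-120:u+120],None,fx=3,fy=3)[:,:,::-1]);print(u,v)
E
```

```text
clock: 14.78
position: [428.3, -168.2, 194.8]
ee_rot: [[-0.608, 0.794, 0.0], [0.794, 0.608, 0.0], [-0.0, 0.0, -1.0]]
ft_force: [0.9, -0.5, -0.2]
width: 85.5
grasp_force: 0.0
clock: 15.65
position: [428.4, -168.3, 194.6]
ee_rot: [[-1.0, 0.015, 0.0], [0.015, 1.0, -0.0], [-0.0, -0.0, -1.0]]
ft_force: [0.3, -0.3, 0.3]
width: 85.6
grasp_force: 0.0
[-21.4   9.8 -20.4  59.8   0.  -20.6]
[310.94814666 187.04806925]
310 187
```

View pics/c7.png

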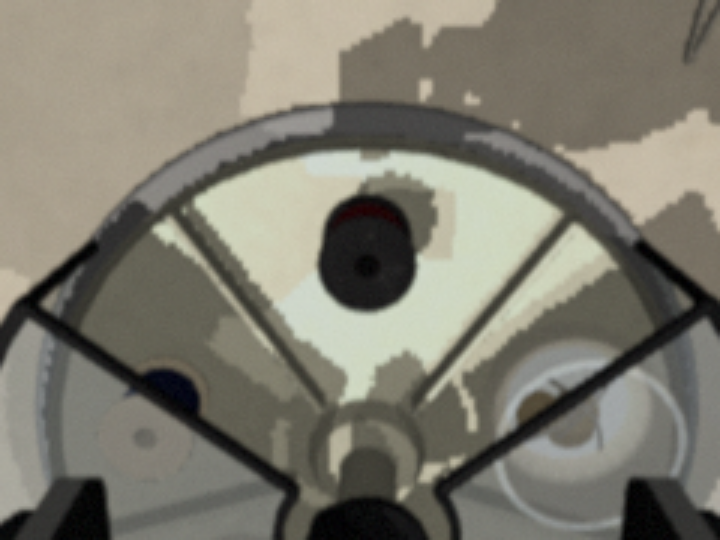

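Thread top centre is at full-image (312.3,185.3), centred in the opening, with the dividers and cover edges well clear of a tangential grasp.

```bash
python3 - <<'E'
from h import *
s=snap('wrist');p=plane(s,312.3,185.3,50);print(p)
go((p[0],p[1],18),90)
E
```

```text
[ 428.16108946 -167.61525815   50.        ]
go [ 0.03  0.06 17.64] roll -0.014 j6 -20.6 clk 15.75
```

```bash
python3 -m inch '[[-0.4,[0,0.1,5],0],[-0.4,[0,0.1,9],0],[-0.4,[0,0.1,12.5],0],[-0.4,[0,0.1,15],0],[-0.4,[0,0.1,16.8],0],[-0.4,[0,0.1,17.6],0],[-0.4,[0,0.1,17.6],0],[0.1,[0,0.1,17.6],0]]' 25
python3 - <<'E'
from h import *
s=snap('wrist','w8.png');print(r.observe()['width'])
E
python3 -m inch '[[0.3,[0,0,0],0],[0.6,[0,0,0],0],[1,[0,0,0],0],[1,[0,0,0],0]]'
```

```text
clock: 16.75
position: [429.2, -167.6, 19.0]
ee_rot: [[-1.0, 0.013, 0.001], [0.013, 1.0, -0.0], [-0.001, -0.0, -1.0]]
ft_force: [0.0, -0.3, -0.5]
width: 43.0
grasp_force: 0.0
38.61605481625497
clock: 17.3
position: [429.2, -167.6, 19.1]
ee_rot: [[-1.0, 0.013, 0.002], [0.013, 1.0, -0.001], [-0.002, -0.001, -1.0]]
ft_force: [-0.2, -0.7, 5.7]
width: 32.1
grasp_force: 24.9
```

View pics/w8.png

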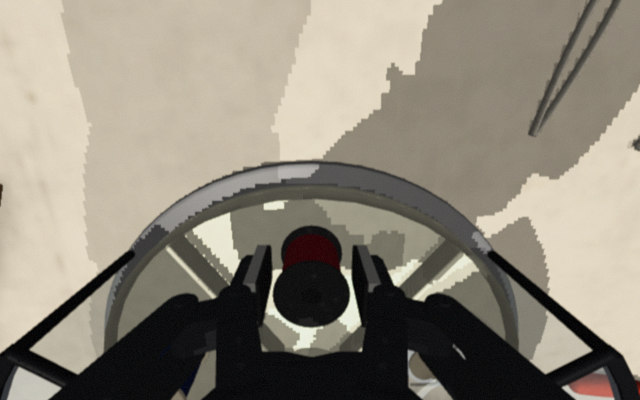

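Thread gripped at width 32.1. Lift and carry it to the tray.

```bash
python3 -m inch '[[1,[0,0,-1],0],[1,[0,0,-4],0],[1,[0,0,-9],0],[1,[0,0,-14],0],[1,[0.5,3,-18],0],[1,[1.5,7,-19],0.02],[1,[2.5,12,-19],0.04],[1,[3.5,17,-19],0.07]]'
python3 -m inch '[[1,[1,5,0],0],[1,[2,10,0],0],[1,[3,15,0],0],[1,[3.5,20,0],0],[1,[4,25,0],0],[1,[4,28,0],0],[1,[4,28,0],0]]'
cat >> h.py <<'E'
def mask(s,lo,hi,mn=20):
    h=cv2.cvtColor(s['frame'],cv2.COLOR_RGB2HSV);m=cv2.inRange(h,lo,hi)
    n,_,st,c=cv2.connectedComponentsWithStats(m);return [(c[i].round(1).tolist(),st[i].tolist()) for i in range(1,n) if st[i,4]>=mn]
RED=((0,150,60),(8,255,255));YEL=((14,130,110),(33,255,255));BLU=((92,80,90),(106,255,255))
E
python3 - <<'E'
from h import *
o=r.observe();print(o['position'],o['width'],np.round(o['joints'],1))
s=snap('wrist')
for n,m in(('r',RED),('y',YEL),('b',BLU)): print(n,[(c,st,plane(s,*c,28).round(1).tolist()) for c,st in mask(s,*m)])
go((361,297.8,190),85.9)
E
```

```text
clock: 18.3
position: [395.2, 4.4, 209.0]
ee_rot: [[-0.996, 0.085, 0.001], [0.085, 0.996, 0.0], [-0.001, 0.0, -1.0]]
ft_force: [-0.1, 0.9, 0.2]
width: 32.5
grasp_force: 25.0
clock: 19.18
position: [378.9, 287.3, 208.5]
ee_rot: [[-0.997, 0.08, 0.0], [0.08, 0.997, 0.0], [-0.0, 0.0, -1.0]]
ft_force: [0.3, -0.4, -1.5]
width: 32.2
grasp_force: 25.0
[378.86359608 287.30677699 208.45398598] 32.17772989516465 [ 37.2  10.7 -17.   62.3   0.   41.7]
r [([319.7, 159.7], [298, 139, 44, 43, 1450], [360.3, 297.7, 28.0]), ([260.0, 163.6], [254, 157, 13, 14, 146], [359.4, 231.6, 28.0]), ([379.7, 162.4], [373, 156, 14, 14, 158], [368.6, 363.6, 28.0]), ([140.5, 299.9], [120, 295, 41, 11, 336], [525.1, 52.7, 28.0])]
y [([246.4, 28.1], [87, 7, 296, 46, 3792], [226.9, 236.4, 28.0]), ([19.3, 39.6], [10, 39, 20, 3, 21], [219.0, 14.2, 28.0]), ([78.8, 50.9], [75, 47, 10, 7, 27], [233.4, 68.8, 28.0]), ([64.3, 51.9], [53, 48, 20, 8, 64], [233.1, 54.2, 28.0]), ([134.2, 251.0], [123, 246, 18, 16, 30], [454.6, 63.7, 28.0]), ([122.7, 260.5], [112, 249, 24, 22, 323], [466.4, 45.9, 28.0]), ([320.3, 332.3], [305, 324, 31, 17, 395], [595.9, 281.7, 28.0]), ([272.2, 337.8], [268, 333, 10, 10, 76], [599.9, 215.7, 28.0])]
b [([321.5, 220.5], [302, 211, 37, 23, 542], [432.7, 294.7, 28.0]), ([375.4, 229.0], [369, 223, 14, 13, 130], [448.8, 357.9, 28.0]), ([264.3, 230.0], [258, 224, 14, 13, 138], [439.5, 225.9, 28.0])]
go [1.84 1.06 1.83] roll -0.009 j6 41.7 clk 19.225
```

```bash
python3 - <<'E'
from h import *
s=snap('wrist');t=snap('top')
for k,a,b in(('rR',(260,163.6),(228.3,263.6)),('rL',(379.7,162.4),(171.7,257.9)),('r',(319.7,159.7),(201.3,261.1)),('bL',(375.4,229),(176.9,223.8)),('bR',(264.3,230),(232.9,229.2)),('yR',(272.2,337.8),(241.3,163))):
    p,e=tri(ray(s,*a),ray(t,*b));print(k,p.round(1),np.round(e,1))
print(plane(s,319.7,159.7,10))
E
```

```text
rR [357.5 230.   30.4] [0.9 0.9]
rL [366.1 359.7  35.8] [0.6 0.6]
r [361.4 295.8  17.2] [0.6 0.6]
bL [445.1 354.4  34.2] [0.5 0.5]
bR [436.9 224.2  30.7] [0.8 0.8]
yR [596.3 213.7  30.4] [0.8 0.8]
[363.30211855 296.24907359  10.        ]
```

```bash
python3 -m inch '[[1,[0.8,0.4,4],0],[1,[1.7,0.8,8],0],[1,[1.7,0.8,12],0],[1,[1.7,0.8,15],0],[1,[1.7,0.8,16.8],0],[1,[1.7,0.8,17.7],0],[1,[1.7,0.8,18.2],0],[1,[1.7,0.8,18.2],0]]'
```

```text
clock: 20.32
position: [362.7, 294.1, 27.3]
ee_rot: [[-0.997, 0.084, 0.0], [0.084, 0.997, -0.001], [-0.0, -0.001, -1.0]]
ft_force: [-2.1, -2.5, 3.9]
width: 32.1
grasp_force: 26.6
```

```bash
python3 -m inch '[[1,[0,0.2,0],0],[1,[0,0.2,0],0],[0.15,[0,0.2,0],0],[0,[0,0.2,0],0],[-0.2,[0,0.2,0],0],[-0.3,[0,0.2,-2],0],[-0.5,[0,0.2,-7],0],[-1,[0,0.2,-12],0]]'
python3 - <<'E'
from h import *
s=snap('wrist')
for c,st in mask(s,*RED): print(c,st,plane(s,*c,28).round(1))
g=cv2.cvtColor(s['frame'],cv2.COLOR_RGB2GRAY)
print(proj(s,(362.5,296.4,48)),proj(s,(362.5,296.4,10)))
go((440,60,240),90)
E
```

```text
clock: 21.32
position: [362.2, 296.4, 147.1]
ee_rot: [[-0.997, 0.083, -0.001], [0.083, 0.997, -0.001], [0.001, -0.001, -1.0]]
ft_force: [0.7, 1.1, -0.5]
width: 79.9
grasp_force: 0.0
[314.7, 184.7] [288, 168, 52, 40, 554] [354.3 299.7  28. ]
[384.7, 194.1] [377, 186, 17, 17, 216] [368.6 363.7  28. ]
[241.9, 195.9] [234, 189, 16, 15, 193] [359.4 231.4  28. ]
[311.82855205 200.43516236] [311.8421657 188.0565525]
go [ -9.46 -23.16  -8.72] roll -0.083 j6 44.0 clk 21.375
```

```bash
python3 -m inch '[[-1,[-2,-4,-3],0],[-1,[-4,-9,-6],0],[-1,[-6,-14,-7],0],[-1,[-8,-18,-7],0],[-1,[-9,-22,-7],0],[-1,[-9,-22,-7],0]]'
python3 - <<'E'
from h import *
o=r.observe();print(o['position']);s=snap('wrist');t=snap('top')
a=mask(s,(14,130,110),(33,255,255),40)
for c,st in a:
    p,e=tri(ray(s,*c),ray(t,295,227.3));print(c,st,plane(s,*c,74).round(1),p.round(1),e[0].round(1))
print(mask(t,(14,130,110),(33,255,255),40)); print(proj(s,(441.5,76.9,74)),proj(s,(441.5,76.9,0)))
E
```

```text
clock: 22.12
position: [434.4, 68.1, 216.0]
ee_rot: [[-0.996, 0.087, -0.0], [0.087, 0.996, -0.0], [0.0, -0.0, -1.0]]
ft_force: [0.5, 0.4, -0.8]
width: 85.1
grasp_force: 0.0
[434.3652164   68.06542641 215.9786021 ]
[323.5, 193.4] [313, 183, 22, 22, 377] [442.8  79.2  74. ] [439.   77.8  85.3] 1.3
[481.5, 282.2] [467, 271, 29, 23, 494] [562.  247.4  74. ] [397.9  82.8 319.3] 22.8
[536.7, 286.6] [531, 282, 12, 10, 94] [573.2 309.7  74. ] [392.6  81.3 333.5] 24.9
[([212.9, 102.5], [197, 83, 31, 39, 162]), ([434.2, 112.5], [426, 106, 17, 14, 147]), ([349.6, 119.2], [344, 113, 13, 14, 106]), ([214.1, 162.0], [206, 153, 17, 18, 237]), ([538.5, 161.3], [532, 152, 12, 21, 57]), ([186.9, 157.8], [184, 155, 7, 7, 42]), ([566.2, 163.7], [545, 154, 38, 18, 58]), ([604.8, 182.4], [586, 174, 42, 19, 60]), ([556.8, 260.2], [555, 248, 7, 22, 86]), ([589.8, 296.2], [565, 286, 41, 18, 90]), ([199.6, 325.3], [186, 321, 36, 10, 126]), ([168.8, 324.7], [156, 322, 24, 6, 79]), ([412.9, 331.0], [365, 325, 77, 10, 274]), ([493.4, 330.6], [486, 328, 14, 6, 40]), ([612.0, 338.3], [583, 334, 54, 7, 128]), ([557.1, 396.8], [540, 395, 32, 5, 77])]
[321.10335984 192.35682777] [319.31496031 174.75851752]
```

```bash
python3 -m inch '[[-1,[-0.3,0.5,5],0],[-1,[-0.7,1.1,10],0],[-1,[-0.7,1.1,14],0],[-0.6,[-0.7,1.1,17],0],[-0.6,[-0.7,1.1,19],0],[-0.5,[-0.7,1.1,19.6],0],[-0.2,[-0.7,1.1,19.6],0],[0.2,[-0.7,1.1,19.6],0]]' 30
python3 -m inch '[[0.5,[0,0,0],0],[1,[0,0,0],0],[1,[0,0,0],0],[1,[0,0,0],0],[1,[0,0,-1],0],[1,[0,0,-3],0],[1,[0,0,-6],0],[1,[0,0,-10],0]]'
python3 - <<'E'
from h import *
go((602,281,150),85.9)
s=snap('wrist');t=snap('top')
print(mask(s,*YEL,40))
E
```

```text
clock: 23.22
position: [443.0, 81.1, 21.1]
ee_rot: [[-0.997, 0.082, 0.002], [0.082, 0.997, 0.0], [-0.002, 0.001, -1.0]]
ft_force: [0.0, 0.4, -0.1]
width: 34.8
grasp_force: 0.0
clock: 24.22
position: [441.0, 80.2, 120.9]
ee_rot: [[-0.997, 0.083, -0.002], [0.083, 0.997, -0.001], [0.002, -0.001, -1.0]]
ft_force: [1.2, -0.3, -1.3]
width: 28.6
grasp_force: 29.7
go [-14.37  21.34  -2.95] roll -0.011 j6 15.1 clk 24.225
[([302.1, 287.7], [283, 281, 53, 18, 126]), ([311.7, 327.7], [284, 304, 57, 48, 2134]), ([520.0, 332.7], [502, 320, 37, 26, 627]), ([593.7, 340.4], [586, 335, 16, 12, 150])]
```

```bash
python3 -m inch '[[1,[-1,1.5,-3],0],[1,[-3,4.5,-5],0],[1,[-5.5,8,-6],0],[1,[-8,12,-6],0],[1,[-10.5,16,-6],0],[1,[-12.5,19,-6],0],[1,[-13.5,20.5,-6],0],[1,[-13.5,20.5,-6],0]]'
python3 - <<'E'
from h import *
o=r.observe();print(o['position'],o['width']);s=snap('wrist')
for c,st in mask(s,*YEL,40): print(c,st,'z28',plane(s,*c,28).round(1),'z10',plane(s,*c,10).round(1))
E
```

```text
clock: 25.32
position: [593.8, 274.3, 179.0]
ee_rot: [[-0.997, 0.082, -0.001], [0.082, 0.997, -0.001], [0.001, -0.001, -1.0]]
ft_force: [-1.5, -0.3, -1.2]
width: 28.5
grasp_force: 29.8
[593.75644101 274.29499491 179.04766731] 28.509507933450497
[318.8, 188.5] [298, 170, 42, 38, 1245] z28 [599.1 281.1  28. ] z10 [604.5 281.1  10. ]
[382.8, 191.8] [376, 185, 15, 15, 172] z28 [608.1 347.   28. ] z10 [614. 351.  10.]
[255.2, 193.4] [248, 187, 15, 14, 160] z28 [599.  214.8  28. ] z10 [604.3 210.8  10. ]
[320.4, 291.8] [285, 281, 58, 33, 154] z28 [724.6 273.6  28. ] z10 [737.6 273.2  10. ]
[48.3, 301.2] [44, 298, 9, 8, 41] z28 [711.5 -48.2  28. ] z10 [723.7 -68.4  10. ]
[311.7, 327.4] [284, 303, 57, 49, 2154] z28 [774.8 259.3  28. ] z10 [790.9 258.   10. ]
```

```bash
python3 -m inch '[[1,[-0.5,0.4,3],0],[1,[-0.9,0.7,6.5],0],[1,[-0.9,0.7,9.5],0],[1,[-0.9,0.7,12],0],[1,[-0.9,0.7,13.5],0],[1,[-0.9,0.7,14.2],0],[1,[-0.9,0.7,14.6],0],[1,[-0.9,0.7,14.6],0]]'
```

```text
clock: 26.38
position: [603.6, 280.1, 34.9]
ee_rot: [[-0.997, 0.083, 0.001], [0.083, 0.997, 0.0], [-0.001, 0.0, -1.0]]
ft_force: [-0.4, 0.2, -0.2]
width: 28.4
grasp_force: 29.8
```

```bash
python3 -m inch '[[1,[0,0,0.2],0],[1,[0,0,0.4],0],[1,[0,0,0.4],0]]'
```

```text
clock: 26.75
position: [603.7, 280.2, 31.3]
ee_rot: [[-0.997, 0.083, 0.001], [0.083, 0.997, 0.001], [-0.001, 0.001, -1.0]]
ft_force: [0.1, -0.7, 3.6]
width: 28.2
grasp_force: 30.1
```

```bash
python3 -m inch '[[0.1,[0,0,0],0],[-0.3,[0,0,0],0],[-0.6,[0,0,0],0],[-0.8,[0,0,-3],0],[-1,[0,0,-8],0],[-1,[0,0,-13],0],[-1,[0,0,-17],0],[-1,[0,-1,-18],0]]'
python3 - <<'E'
from h import *
o=r.observe();print(o['position']);s=snap('wrist')
for c,st in mask(s,*YEL,40): print(c,st,'z84',plane(s,*c,84).round(1))
go((650,70,215),85.9)
E
```

```text
clock: 27.75
position: [604.0, 271.0, 213.6]
ee_rot: [[-0.997, 0.082, 0.006], [0.082, 0.997, 0.003], [-0.005, 0.003, -1.0]]
ft_force: [0.1, 0.1, 0.3]
width: 85.8
grasp_force: 0.0
[604.04936419 270.96641017 213.61264174]
[319.7, 175.1] [301, 153, 38, 48, 1196] z84 [590.9 280.   84. ]
[378.0, 173.0] [372, 167, 13, 13, 142] z84 [593.4 334.9  84. ]
[261.7, 174.3] [255, 168, 14, 14, 140] z84 [585.6 225.6  84. ]
[338.9, 275.6] [309, 244, 66, 63, 598] z84 [702.2 292.4  84. ]
[240.8, 282.5] [237, 278, 9, 12, 67] z84 [702.  187.1  84. ]
[255.9, 287.8] [251, 283, 11, 11, 71] z84 [710.  202.2  84. ]
go [ -6.29 -19.44  -0.18] roll -0.012 j6 28.8 clk 27.8
```

```bash
python3 -m inch '[[-1,[-1,-4,0],0],[-1,[-2.5,-9,0],0],[-1,[-4,-14,0],0],[-1,[-5.5,-18,0],0],[-1,[-6.3,-19.4,0],0],[-1,[-6.3,-19.4,0],0]]'
python3 - <<'E'
from h import *
def dark(s,p,R,th):
    u,v=np.int32(p);g=cv2.cvtColor(s['frame'],cv2.COLOR_RGB2GRAY);m=np.zeros_like(g);m[v-R:v+R,u-R:u+R]=g[v-R:v+R,u-R:u+R]<th
    n,_,st,c=cv2.connectedComponentsWithStats(m);return [(st[i].tolist(),c[i].round(1)) for i in range(1,n) if st[i,4]>15]
o=r.observe();print(o['position']);s=snap('wrist');t=snap('top');S=snap('side')
P=(659.4,77.2,74)
for q,R,th in((s,35,50),(t,12,60),(S,12,60)): print(proj(q,P).round(1),dark(q,proj(q,P),R,th))
print(mask(s,(85,30,80),(110,255,255),60))
E
```

```text
clock: 28.55
position: [648.7, 70.7, 208.7]
ee_rot: [[-0.996, 0.084, -0.003], [0.084, 0.996, 0.0], [0.003, 0.0, -1.0]]
ft_force: [-0.0, 0.3, 0.2]
width: 85.6
grasp_force: 0.0
[648.71901332  70.68277364 208.68961149]
[319.2 198.4] [([312, 185, 22, 24, 414], array([323. , 196.7]))]
[298.2 133.2] []
[366.2 188.2] [([364, 188, 6, 6, 34], array([366.4, 190.5]))]
[]
```

```bash
python3 - <<'E'
from h import *
s=snap('wrist');t=snap('top');S=snap('side')
print(plane(s,322.8,196,73),plane(t,298.2,134,73)) 
print(*[x.round(1) if hasattr(x,'round') else x for x in tri(ray(s,322.8,196),ray(S,366.5,188.5))])
p=plane(s,322.8,196,73)
go((p[0]-.5,p[1]-1,20),85.9)
E
```

```text
[657.78960855  83.17846209  73.        ] [657.86579418  77.28375557  73.        ]
[660.6  83.1  69.3] [np.float64(1.4969740193428303), np.float64(1.4969740193427048)]
go [-0.77  0.99 19.03] roll -0.009 j6 11.0 clk 28.85
```

```bash
python3 -m inch '[[-1,[-0.4,0.5,5],0],[-1,[-0.9,1.15,10],0],[-0.8,[-0.9,1.15,14],0],[-0.6,[-0.9,1.15,17],0],[-0.5,[-0.9,1.15,18.5],0],[-0.4,[-0.9,1.15,18.8],0],[-0.2,[-0.9,1.15,18.8],0],[0.1,[-0.9,1.15,18.8],0]]' 30
python3 -m inch '[[0.25,[0,0,0],0],[0.4,[0,0,0],0],[1,[0,0,0],0],[1,[0,0,0],0],[1,[0,0,-1],0],[1,[0,0,-3],0],[1,[0,0,-7],0],[1,[0,0,-12],0]]'
python3 - <<'E'
from h import *
go((436,284,180),85.9);S=snap('side')
o=r.observe();print(proj(S,np.array(o['position'])+(0,0,50)))
E
```

```text
clock: 29.85
position: [660.3, 82.3, 23.9]
ee_rot: [[-0.997, 0.083, 0.003], [0.083, 0.997, 0.0], [-0.003, 0.001, -1.0]]
ft_force: [0.1, -1.2, -0.8]
width: 38.2
grasp_force: 0.0
clock: 30.85
position: [657.7, 82.0, 142.2]
ee_rot: [[-0.997, 0.083, -0.004], [0.083, 0.997, -0.0], [0.003, -0.001, -1.0]]
ft_force: [1.4, -0.8, -0.0]
width: 28.5
grasp_force: 29.6
go [23.78 18.3  -3.71] roll -0.011 j6 11.8 clk 30.85
[369.44717321 147.53198934]
```

```bash
python3 -m inch '[[1,[2,1,-3],0],[1,[5,3.5,-4],0],[1,[8.5,6.5,-4],0],[1,[12,9.5,-4],0],[1,[16,12.5,-4],0],[1,[19.5,15.5,-4],0],[1,[22,17.5,-4],0],[1,[23,18.3,-4],0]]'
python3 -m inch '[[1,[0,0,0],0],[1,[0,0,0],0]]'
python3 - <<'E'
from h import *
o=r.observe();print(o['position'],o['width']);s=snap('wrist')
for c,st in mask(s,*BLU,40): print(c,st,'z28',plane(s,*c,28).round(1),'z10',plane(s,*c,10).round(1))
go((442.9,291.4,35),85.9)
E
```

```text
clock: 31.9
position: [443.5, 284.4, 182.4]
ee_rot: [[-0.997, 0.081, -0.0], [0.081, 0.997, -0.0], [0.0, -0.0, -1.0]]
ft_force: [0.3, 0.5, -0.2]
width: 28.3
grasp_force: 29.7
clock: 32.15
position: [445.8, 283.0, 182.3]
ee_rot: [[-0.996, 0.084, 0.001], [0.084, 0.996, -0.0], [-0.001, -0.0, -1.0]]
ft_force: [-0.3, 0.6, -0.5]
width: 28.6
grasp_force: 29.7
[445.82063046 282.97114214 182.31521913] 28.629946252106688
[320.2, 176.4] [300, 157, 42, 40, 1297] z28 [439.7 292.3  28. ] z10 [444.2 292.4  10. ]
[384.1, 179.4] [377, 172, 15, 16, 177] z28 [448.4 357.9  28. ] z10 [453.5 362.   10. ]
[256.4, 181.1] [249, 174, 16, 15, 183] z28 [439.1 226.   28. ] z10 [443.6 222.1  10. ]
go [ 0.38  0.83 14.73] roll -0.013 j6 37.2 clk 32.2
```

```bash
python3 -m inch '[[1,[0.2,0.4,3],0],[1,[0.3,0.85,6.5],0],[1,[0.3,0.85,9.5],0],[1,[0.3,0.85,12],0],[1,[0.3,0.85,13.5],0],[1,[0.3,0.85,14.3],0],[1,[0.3,0.85,14.7],0],[1,[0.3,0.85,14.7],0]]'
python3 -m inch '[[1,[0,0,0.15],0],[1,[0,0,0.3],0],[1,[0,0,0.3],0]]'
```

```text
clock: 33.2
position: [443.1, 292.4, 35.7]
ee_rot: [[-0.997, 0.083, 0.001], [0.083, 0.997, 0.0], [-0.001, 0.0, -1.0]]
ft_force: [-0.0, -0.5, -1.2]
width: 28.5
grasp_force: 29.7
clock: 33.58
position: [443.2, 292.6, 33.3]
ee_rot: [[-0.997, 0.083, 0.001], [0.083, 0.997, 0.001], [-0.001, 0.001, -1.0]]
ft_force: [-0.3, -0.6, 5.7]
width: 28.2
grasp_force: 30.2
```

```bash
python3 -m inch '[[0.1,[0,0,0],0],[-0.3,[0,0,0],0],[-0.6,[0,0,0],0],[-0.8,[0,0,-3],0],[-1,[0,0,-8],0],[-1,[0,0,-13],0],[-1,[-1,-3,-17],0.1],[-1,[-2.5,-8,-17],0.28]]'
python3 - <<'E'
from h import *
go((530,40,195),-6)
E
```

```text
clock: 34.58
position: [463.9, 211.9, 206.1]
ee_rot: [[-0.934, 0.357, 0.008], [0.357, 0.934, 0.004], [-0.006, 0.006, -1.0]]
ft_force: [1.6, -0.2, 0.0]
width: 85.0
grasp_force: 0.0
go [-12.31 -13.7    1.09] roll 1.31 j6 45.5 clk 34.575
```

```bash
python3 -m inch '[[-1,[-3,-3.5,0.3],0.18],[-1,[-6.5,-7.5,0.6],0.36],[-1,[-10,-11.5,1],0.54],[-1,[-12.3,-13.7,1],0.72],[-1,[-12.3,-13.7,1],0.9],[-1,[-12.3,-13.7,1],1.08],[-1,[-12.3,-13.7,1],1.26],[-1,[-12.3,-13.7,1],1.31]]'
python3 - <<'E'
from h import *
o=r.observe();print(o['position']);s=snap('wrist');t=snap('top')
h=cv2.cvtColor(s['frame'],cv2.COLOR_RGB2HSV);m=cv2.inRange(h,*RED)
for c in cv2.findContours(m,0,2)[0]:
    if cv2.contourArea(c)>150:
        R=cv2.minAreaRect(c);b=cv2.boxPoints(R);w=[plane(s,*x,8) for x in b]
        print(np.round(R[0],1),np.round(R[1],1),R[2],plane(s,*R[0],8).round(1));print(np.round([x[:2] for x in w],1).tolist())
c,st=max(mask(s,*RED),key=lambda x:x[1][4] if x[1][3]>5 else 0)
p,e=tri(ray(s,*R[0]),ray(t,314.7,191));print(p,e, mask(t,*RED))
E
```

```text
clock: 35.58
position: [527.2, 38.6, 192.1]
ee_rot: [[0.104, 0.995, -0.0], [0.995, -0.104, 0.0], [-0.0, -0.0, -1.0]]
ft_force: [-0.9, 1.4, 0.1]
width: 85.6
grasp_force: 0.0
[527.23932981  38.62119064 192.08729092]
[322.2 174.5] [10.4 47.2] 2.12109637260437 [539.2  38.8   8. ]
[[529.6, 11.8], [537.0, 66.1], [548.4, 64.4], [541.6, 10.1]]
[539.4474497   35.49968037  -5.2558586 ] [np.float64(0.048056417071414725), np.float64(0.04805641707143993)] [([520.7, 77.6], [518, 73, 5, 12, 35]), ([203.7, 259.5], [193, 250, 19, 23, 187]), ([171.6, 257.8], [168, 254, 8, 8, 49]), ([228.4, 263.5], [225, 260, 8, 8, 49])]
```

```bash
python3 -m inch '[[-0.6,[0.1,0.5,5],0.026],[-0.3,[0.3,1.1,10],0.026],[-0.3,[0.3,1.1,14],0.026],[-0.3,[0.3,1.1,17],0.026],[-0.1,[0.3,1.1,18.3],0.026],[0.1,[0.3,1.1,18.7],0.026],[0.3,[0.3,1.1,18.7],0.026],[0.5,[0.3,1.1,18.7],0.026]]' 40
python3 -m inch '[[0.7,[0,0,0],0],[1,[0,0,0],0],[1,[0,0,0],0],[1,[0,0,0],0]]'
```

```text
clock: 36.67
position: [539.8, 40.6, 6.5]
ee_rot: [[0.128, 0.992, 0.002], [0.992, -0.128, 0.0], [0.0, 0.002, -1.0]]
ft_force: [0.4, 0.6, 0.0]
width: 21.3
grasp_force: 0.0
clock: 37.17
position: [539.8, 40.6, 6.5]
ee_rot: [[0.128, 0.992, 0.002], [0.992, -0.128, 0.0], [0.0, 0.002, -1.0]]
ft_force: [-0.3, -0.2, 6.5]
width: 10.4
grasp_force: 39.1
```

```bash
python3 -m inch '[[1,[0,0,-1],0],[1,[0,0,-4],0],[1,[1,0,-8],0],[1,[4,0,-12],0],[1,[8,0,-15],0],[1,[12,-0.5,-15],-0.03],[1,[16,-1,-15],-0.06],[1,[19,-1.2,-15],-0.06]]'
python3 -m inch '[[1,[2,-1,0],0],[1,[2.5,-2,0],0],[1,[2.5,-2,0],0]]'
python3 - <<'E'
from h import *
o=r.observe();print(o['position'],o['width'],o['grasp_force']);s=snap('wrist','w9.png');
g=cv2.cvtColor(s['frame'],cv2.COLOR_RGB2HSV)
for p in((523,286,16),(521.5,263.7,16)): print(proj(s,p).round(1))
go((521.5,263.7,35),-4.1)
E
```

```text
clock: 38.17
position: [550.5, 232.1, 155.8]
ee_rot: [[0.067, 0.998, -0.0], [0.998, -0.067, 0.0], [0.0, -0.0, -1.0]]
ft_force: [0.9, 1.0, -0.4]
width: 10.9
grasp_force: 38.9
clock: 38.55
position: [531.3, 256.2, 155.3]
ee_rot: [[0.067, 0.998, -0.001], [0.998, -0.067, -0.001], [-0.001, -0.001, -1.0]]
ft_force: [-0.3, 0.3, -0.7]
width: 10.4
grasp_force: 38.9
[531.25156819 256.2285698  155.28759562] 10.4139987132878 38.944746267861774
[301.2 157.3]
[301.4 179.8]
go [ 0.71 -1.09 12.04] roll 0.003 j6 119.6 clk 38.6
```

View pics/w9.png

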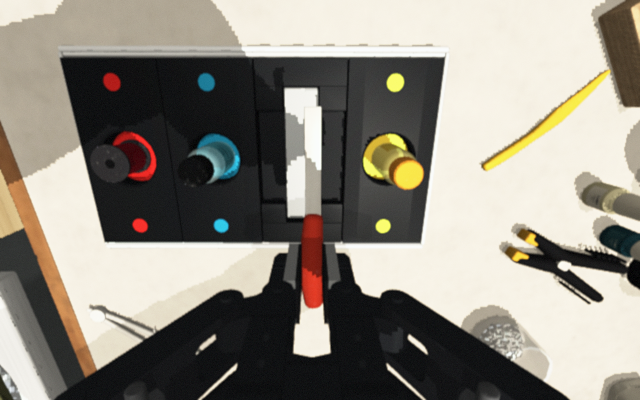

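The three round pieces stand upright in their wells: thread (110,163), hardener (195,170), resin (405,172). The scraper is held straight, blade tip at (314,107) and handle end at (313,306). The slot floor spans (285–319, 88–218).

```bash
python3 - <<'E'
from h import *
s=snap('wrist');o=r.observe();z=o['position'][2]
a=plane(s,302,88,16);b=plane(s,302,218,16);c=(a+b)/2;print('slot',a.round(1),b.round(1),c.round(1))
t=plane(s,314,107,z+1);e=plane(s,313,306,z-1);print('scraper',t.round(1),e.round(1),np.linalg.norm(t-e),'origin-tcp',((t+e)/2-o['position']).round(1))
E
```

```text
slot [529.5 347.7  16. ] [519.7 223.1  16. ] [524.6 285.4  16. ]
scraper [538.  334.  156.5] [530.2 223.5 154.5] 110.7300872238119 origin-tcp [ 1.7 22.9  0. ]
```

```bash
python3 -m inch '[[1,[0.3,-0.5,3],0],[1,[0.6,-0.95,6],0],[1,[0.6,-0.95,9],0],[1,[0.6,-0.95,11],0],[1,[0.6,-0.95,12],0],[1,[0.6,-0.95,12.6],0],[1,[0.6,-0.95,12.8],0],[1,[0.6,-0.95,12.8],0]]'
```

```text
clock: 39.65
position: [524.1, 263.7, 27.9]
ee_rot: [[0.068, 0.998, 0.001], [0.998, -0.068, 0.0], [0.001, 0.001, -1.0]]
ft_force: [-0.1, -0.1, 0.2]
width: 10.6
grasp_force: 38.9
```

```bash
python3 -m inch '[[1,[0,-0.15,0.15],0],[1,[0,-0.15,0.3],0],[1,[0,-0.15,0.4],0],[1,[0,-0.15,0.4],0]]'
```

```text
clock: 40.15
position: [522.1, 263.6, 23.2]
ee_rot: [[0.068, 0.998, -0.0], [0.998, -0.068, -0.0], [-0.0, -0.0, -1.0]]
ft_force: [0.4, 0.5, 0.1]
width: 10.7
grasp_force: 38.9
```

```bash
python3 -m inch '[[1,[0,0,0.1],0],[1,[0,0,0.15],0],[1,[0,0,0.15],0]]'
```

```text
clock: 40.52
position: [522.3, 263.7, 22.5]
ee_rot: [[0.068, 0.998, 0.0], [0.998, -0.068, 0.0], [0.0, 0.0, -1.0]]
ft_force: [-0.7, -1.9, 5.1]
width: 10.2
grasp_force: 39.7
```

```bash
python3 -m inch '[[0.7,[0,0,0],0],[0.5,[0,0,0],0],[0.3,[0,0,0],0],[0.3,[0,0,0],0],[0.3,[0,0,-1.5],0],[0.3,[0,0,-5],0],[0.3,[0,0,-10],0],[0.3,[0,-1,-15],0]]'
python3 -m inch '[[0,[0,0,-3],0],[-1,[-4,0,-5],0],[-1,[-8,0,-5],0],[-1,[-8,0,-5],0]]'
python3 - <<'E'
from h import *
s=snap('wrist','w10.png')
E
```

```text
clock: 41.52
position: [512.6, 264.3, 174.3]
ee_rot: [[0.068, 0.998, 0.001], [0.998, -0.068, 0.001], [0.001, 0.001, -1.0]]
ft_force: [1.2, 1.0, 0.3]
width: 29.9
grasp_force: 0.0
clock: 42.02
position: [506.5, 182.4, 223.4]
ee_rot: [[0.071, 0.997, 0.001], [0.997, -0.071, 0.0], [0.0, 0.001, -1.0]]
ft_force: [0.3, -0.2, -0.8]
width: 85.3
grasp_force: 0.0
```

View pics/w10.png

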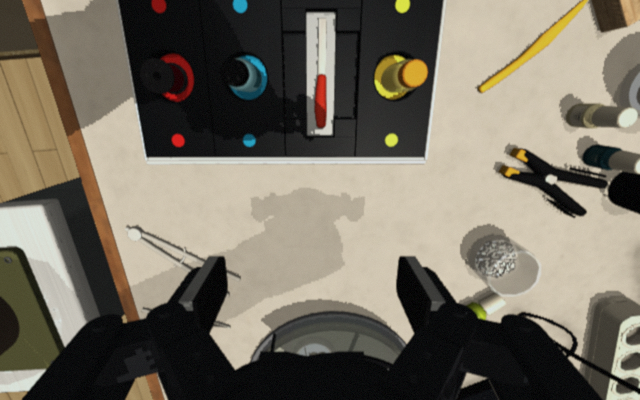

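The scraper lies in the slot at (321,12–135), and the bottles and thread stand in their wells. One numeric check on the thread's seating before handing in.

```bash
python3 - <<'E'
from h import *
s=snap('wrist')
for z in(48,54): print(z,proj(s,(362.8,296.4,z)).round(1))
f=s['frame'][40:110,125:205].astype(int)
r_=(f[:,:,0]>1.8*f[:,:,1])&(f[:,:,0]>70)
print(*[''.join('#' if x else ('o' if f[i*2,j].sum()<95 else '.') for j,x in enumerate(row)) for i,row in enumerate(r_[::2])],sep='\n')
E
```

```text
48 [159.   77.9]
54 [156.   77.5]
.ooooooooooooooooooooooooooooooooooooooooooooooooooooooooooooooooooooooooooooooo
.ooooooooooooooooooooooooooooooooooooooooooooooooooooooooooooooooooooooooooooooo
..oooooooooooooooooooooooooooooooooooooooooooooooooooooooooooooooooooooooooooooo
..oooooooooooooooooooooooooooooooooooooooooooooooooooooooooooooooooooooooooooooo
...ooooooooooooooooooooooooooooooooooooooooooooooooooooooooooooooooooooooooooooo
...ooooooooooooooooooooooooooooooooooooooooooooooooooooooooooooooooooooooooooooo
...ooooooooooooooooooooooooooooooooooooooooooooooooooooooooooooooooooooooooooooo
....oooooooooooooooooooooooooooooooooooooooooooooooooooooooooooooooooooooooooooo
....oooooooooooooooooooooooooooooooooooooo############oooooooooooooooooooooooooo
....oooooooooooooooooooooooooooooooooo###################ooooooooooooooooooooooo
.....oooooooooooooooooooooooooooooooo#######################oooooooooooooooooooo
.....oooooooooooooooooooooooooooooooooo#######################oooooooooooooooooo
.....ooooooooooooooooooooooooooooooooooooo..ooooo##############ooooooooooooooooo
......ooooooo
[... 1068 characters left out ...]
ooooooooooooooooooooooooooooooo########ooooooooooooo
...........ooooooooooooooooooooooooooo########...ooooooo#########ooooooooooooooo
...........ooooooooooooooooooooooooooo##########################oooooooooooooooo
...........ooooooooooooooooooooooooooooo######################oooooooooooooooooo
............oooooooooooooooooooooooooooooooo###############ooooooooooooooooooooo
............ooooooooooooooooooooooooooooooooooooo######ooooooooooooooooooooooooo
.............ooooooooooooooooooooooooooooooooooooooooooooooooooooooooooooooooooo
.............ooooooooooooooooooooooooooooooooooooooooooooooooooooooooooooooooooo
..............oooooooooooooooooooooooooooooooooooooooooooooooooooooooooooooooooo
```

```bash
python3 -c "
from rig import order;print(order.close_job())"
```

```text
the job is handed in; nothing more can be done
None
```

I handed in the job at about 42 s with the thread, resin and hardener standing upright in their own wells and the scraper flat in the slot, though the first grasp at the thread missed and nudged the carousel before a second try held.

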